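# Turn the round-sample leaf over its spine

### The job

Two glaze-sample stands face you, each with a stiffly hinged leaf left ajar on the left side of its spine. With the fingertips, push the leaf with the round samples up from below its free edge, swing it smoothly over the spine and press it gently down until it lies flat on the right side, then move clear. Do not pinch or slam the leaf or lift or shove its stand, and leave the leaf with square samples and everything else as it is.

Things in the scene. Friction and masses are not known exactly. Their poses are not given: they have to be found in the camera images.
- round_stand: loose wooden stand of the round-sample leaf, block 90 (x) x 190 (y) x 48 mm, 1.6 kg, on the table. Origin: centre of its underside. x axis: along the spine; the level hinge axis lies 55 mm above the origin (lugs at x 31 to 41 mm reach 62 mm up). +y (robot's left): side where the leaf starts; -y: other side. Yaw within 0.2; it may be the nearer or the farther of the two stands
- round_leaf (a joint): hinge angle of the round-sample leaf: 0 = flat on the stand's +y side, 1.57 upright, 3.14 = flat on the -y side (stop). Starts 0.15 to 0.45. Stiff hinge (0.16 N m friction): the leaf stays wherever it is left; 1 to 2.5 N at its edge moves it; cork rests give 1 to 3 mm when pressed
- round_edge (a point): middle of the free edge of the leaf with six round clay samples on each face; half-way through its thickness, 130 mm from the hinge axis. Site y points from hinge to edge, x along the spine. Rigid grey board leaf, 80 mm along the spine, 6 mm thick, 0.14 kg; flat, it overhangs the block by 35 mm, 52 mm above the table
- square_stand: loose wooden stand of the square-sample leaf, block 90 (x) x 190 (y) x 48 mm, 1.6 kg, on the table. Origin: centre of its underside. x axis: along the spine; the level hinge axis lies 55 mm above the origin (lugs at x 31 to 41 mm reach 62 mm up). +y (robot's left): side where the leaf starts; -y: other side. Yaw within 0.2; to be left alone
- square_leaf (a joint): hinge angle of the square-sample leaf: 0 = flat on the stand's +y side, 1.57 upright, 3.14 = flat on the -y side (stop). Starts 0.15 to 0.45. Stiff hinge (0.16 N m friction): the leaf stays wherever it is left; 1 to 2.5 N at its edge moves it; cork rests give 1 to 3 mm when pressed; to be left alone
- square_edge (a point): middle of the free edge of the leaf with six square clay samples on each face; half-way through its thickness, 130 mm from the hinge axis. Site y points from hinge to edge, x along the spine. Rigid grey board leaf, 80 mm along the spine, 6 mm thick, 0.14 kg; flat, it overhangs the block by 35 mm, 52 mm above the table
- jar: glaze jar with a dark lid, 58 mm across, 74 mm tall, loose bystander; origin at the centre of its underside
- stamp: small wooden pattern stamp standing upright, 19 mm across, 54 mm tall, loose bystander; origin at the centre of its underside
- tile: L-shaped glaze test tile, 30 x 38 mm foot, 56 mm tall, loose bystander; origin at the centre of its underside
- mould: white plaster sprig mould, 52 x 70 x 31 mm, loose bystander; origin at the centre of its underside

How it is judged (in metres and radians):
At the end, for the whole second after the job is handed in: The round-sample leaf lies flat on the right (-y) side: its joint is above 3.07 rad (within 4 degrees of its stop) and still; its stand stands flat within 25 mm of where it was; the square-sample leaf, its stand and the jar, stamp, tile and mould are within 20 mm of where they were (value of joint round_leaf above 3.07 rad and velocity of joint round_leaf between -0.05 and 0.05 rad/s and distance of round_stand from where it was at the start of the episode below 0.025 m and height (world z) of round_stand below 0.008 m and angle between round_stand's own z axis and vertical below 0.05 rad and distance of each of square_stand, square_edge, jar, stamp, tile, mould from where it was at the start of the episode below 0.02 m); the robot touches nothing.
It fails at once if the leaf is pinched or pressed hard (over 40 N from the fingers) (contact force between the fingers and round_leaf above 40 N).
It fails at once if the leaf is thrown or slammed (turning faster than 6 rad/s) (velocity of joint round_leaf above 6 rad/s).
It fails at once if the round-sample stand is lifted, tipped or shoved (12 mm up, 0.15 rad or 35 mm) (height (world z) of round_stand above 0.012 m or angle between round_stand's own z axis and vertical above 0.15 rad or distance of round_stand from where it was at the start of the episode above 0.035 m).
It fails at once if the square-sample leaf or its stand is moved by more than 30 mm (distance of any of square_edge, square_stand from where it was at the start of the episode above 0.03 m).
It fails at once if a bystander is moved by more than 30 mm (distance of any of jar, stamp, tile, mould from where it was at the start of the episode above 0.03 m).
It also fails if it takes over 45 s, if anything falls off the work surface, if the arm or the gripper's body presses on something with over 40 N, if the wrist force passes 120 N, or if a joint passes its speed limit or range.

### The arm

A 6-joint arm with a two-finger parallel gripper is mounted at the origin on a cart in front of the work surface, level with it; the furniture and walls round the work are solid. World frame = base frame: x ahead of the robot, y to its left, z up, the work surface at z = 0. Lengths are in mm, angles in degrees, forces in N, time in s.
With the tool pointing down it reaches from about 275 to 750 mm from the base axis. Payload 10.2 kg.
Tool frame: the origin (TCP) lies between the finger pads; the fingertips stand manip.nose_length ahead of it and the grasp point (between the pads) lies 8 mm behind it (manip.nose_length is the distance from the TCP to the fingertips, in mm); z points along the fingers, y is the line along which they close (so a half turn about z gives the same grasp; the last joint's range is limited). The gripper opens to 85 mm and grips with 20 to 120 N. Pads are 22 mm wide; open, the fingers measure 114 mm over their backs; the gripper's body (76 mm by 85 mm) begins 54 mm behind the grasp point. The pads swing forward as they close: fully open they stand 13 mm farther back than shut.
Start: joints at [-78.862, 17.928, 85.812, -0, 76.261, -12.8], TCP at [213.007, -479.853, 242.294] pointing down, gripper open.
Joint ranges: [-168.41, 168.41], [-55.51, 124.54], [10.69, 146.95], [-70.63, 250.63], [1, 178], [-165.06, 165.06]. Speed limits (degrees/s): [136.94, 136.94, 172.46, 180, 180, 180].

### API

Orientations are given as a 3x3 rotation matrix whose columns are the frame's x, y, z axes.
In Python, from cell import manip gives the robot as it stands.
- The arm moves only by the shell command python3 -m creep 'ROWS' [FORCE]. ROWS is JSON, a list that holds one entry, the list of rows, each a list of 5 numbers: the shift along the tool's x, y, z in cm, then the turn about the tool's z in rad, then the opening in per cent of the stroke, from 0 (shut) to 100 (fully open). A call has exactly 10 rows; each row is the pose to reach, as a shift and turn from the pose commanded when the call began, along the tool's axes at that moment; what a row does not reach only later rows make up. A row lasts 1/10 s, in which the tool goes at most 50 mm and 8.59 degrees, less where a joint would pass 70% of its speed; a pose out of reach is approached as far as the arm can. A call with a gripper value outside its range is refused whole. The fingers move at their own pace and stop on an object; FORCE is the grip in N (left out, the last holds). Time passes only in rows, so rows that repeat a pose let the fingers close, or fill a call up. It gives the time, the measured TCP pose, the force, the opening and the grip force at its end, in the units of the state.
- manip.get_obs(): the state, without advancing time (a new reading comes with each control period).
- manip.snapshot(name): name is "side" or "top"; returns a dict with "frame" (400x640x3 uint8, red, green, blue), "K" (3x3 intrinsics, pixels), "eye" and "attitude" of the camera in the world. Camera axes: x right, y down, z forward; pixel columns grow to the right and rows downward; lengths in mm; the calibration is good to about 2 mm. A picture is of the moment at which its call begins. There is no depth.
- manip.sign_off(): hands the job in; it is judged then, once.
The state is a dict: "t": time; "joint_pos": joint angles; "qvel": joint speeds; "tau": joint torques, N m; "position": TCP position; "tool_rot": TCP orientation; "ft_force": force on the tool from outside, world axes, zero at the start; "moment": the same for the moment, N m; "gripper_width": finger opening in mm; "grip_force": force on a finger pad.
Only numpy, scipy, OpenCV 4.12 (cv2) and the standard library are available. Lean on these libraries where they do the work, as an engineer would, in place of code of your own. Each camera call takes 0.05 s, during which the arm holds its last target. There are 200 camera calls.

## Working session

There is one attempt and no reset: what is moved stays moved. The work goes in short steps, Python scripts to look and compute and a shell command to move; the robot and the scene stay as the last step left them, time stands still between calls to the robot, and variables do not carry over. Pictures are saved under pics/ and viewed, at most 13 in all, crops included, and the job is handed in when it is done.

```bash
mkdir -p pics; python3 - <<'E'
from cell import manip
import cv2,json
print(manip.nose_length)
o=manip.get_obs();print(o['t'],o['position'],o['tool_rot'],o['gripper_width'])
for n in("side","top"):
    s=manip.snapshot(n);cv2.imwrite(f"pics/{n}0.png",s["frame"][:,:,::-1])
    print(n,s["K"],s["eye"],s["attitude"])
E
```

```text
11.0
0.0 [ 212.95238393 -479.60215106  241.7211496 ] [[ 9.13990220e-01  4.05736130e-01 -2.66194263e-04]
 [ 4.05736114e-01 -9.13989322e-01  1.31364262e-03]
 [ 2.89693559e-04 -1.30866113e-03 -9.99999102e-01]] 85.72257340771426
side [[454.48096279   0.         320.74204288]
 [  0.         454.48096279 191.00309719]
 [  0.           0.           1.        ]] [253.74438834 750.23862248 682.55882768] [[-9.55195791e-01 -1.74280483e-01  2.39222311e-01]
 [-2.95974610e-01  5.61972100e-01 -7.72390049e-01]
 [ 1.76246708e-04 -8.08587454e-01 -5.88375983e-01]]
top [[422.79075667   0.         321.276592  ]
 [  0.         422.79075667 195.35490506]
 [  0.           0.           1.        ]] [424.2579485  -46.45869496 936.67104354] [[-0.00359955 -0.99234569  0.12343858]
 [-0.99981101  0.0012131  -0.01940286]
 [ 0.0191046  -0.12348509 -0.99216251]]
```

View pics/side0.png

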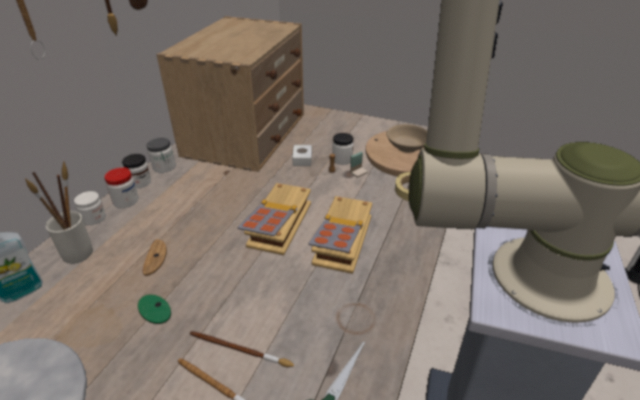

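View pics/top0.png

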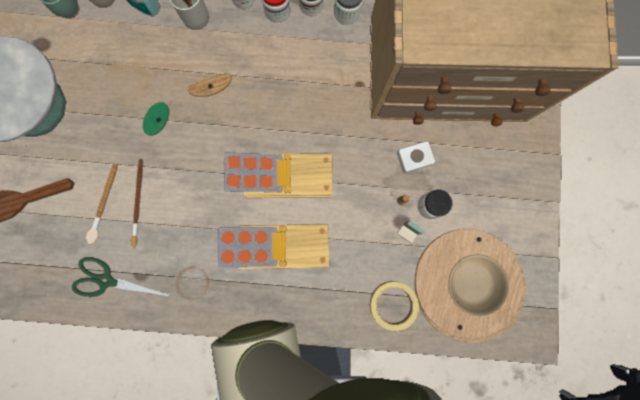

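The round-sample leaf is on the nearer stand: in the top view its leaf is at about (218–275, 225–268) and its stand's right end at (328, 225–265). The square stand is behind it, at (224–332, 153–197). The bystanders stand to the right at (400–450, 145–240). I'll zoom in next.

```bash
python3 - <<'E'
import cv2
t=cv2.imread("pics/top0.png")[215:280,208:338];s=cv2.imread("pics/side0.png")[190:275,300:385]
cv2.imwrite("pics/topc.png",cv2.resize(t,None,fx=6,fy=6,interpolation=cv2.INTER_CUBIC))
cv2.imwrite("pics/sidec.png",cv2.resize(s,None,fx=7,fy=7,interpolation=cv2.INTER_CUBIC))
E
```

```text
(no output)
```

View pics/topc.png

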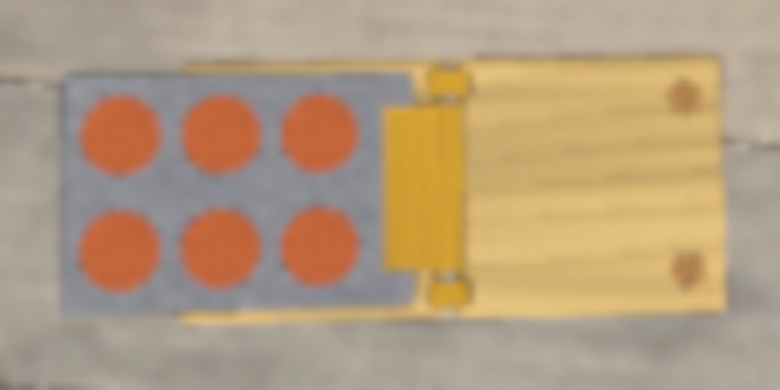

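View pics/sidec.png

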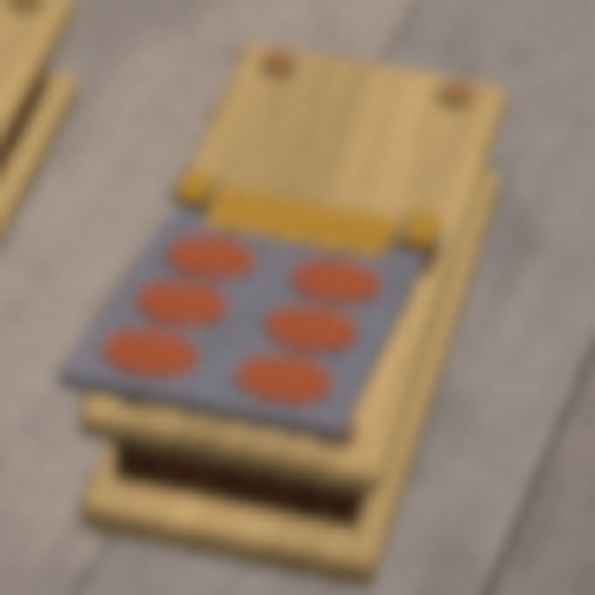

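The crops show the leaf's free edge at top-crop (66,73)–(62,312), the block's right corners at (718,57) and (726,311), and the lugs at (449,82) and (449,293). In the side crop the edge corners are about (65,378) and (350,432).

```bash
cat > h.py <<'E'
import numpy as np
from cell import manip
def cam(n): return manip.snapshot(n)
def ray(s,p):
    d=np.array(s["attitude"])@np.linalg.solve(s["K"],[p[0],p[1],1.]);return np.array(s["eye"]),d/np.linalg.norm(d)
def onz(s,p,z):
    e,d=ray(s,p);return e+d*(z-e[2])/d[2]
def tri(r1,r2):
    (a,d),(b,f)=r1,r2
    t=np.linalg.lstsq(np.c_[d,-f],b-a,rcond=None)[0];p,q=a+d*t[0],b+f*t[1];return (p+q)/2,np.linalg.norm(p-q)
E
python3 - <<'E'
from h import *
np.set_printoptions(precision=1,suppress=True)
T,S=cam("top"),cam("side")
tc=lambda u,v:(208+u/6,215+v/6); sc=lambda u,v:(300+u/7,190+v/7)
a,b=onz(T,tc(718,57),48),onz(T,tc(726,311),48);l,m=onz(T,tc(449,82),62),onz(T,tc(449,293),62)
print("right corners",a,b,"lugs",l,m)
print("yaw from corners",np.degrees(np.arctan2(*(a-b)[[1,0]])),"lugs",np.degrees(np.arctan2(*(l-m)[[1,0]])))
p,e1=tri(ray(T,tc(66,73)),ray(S,sc(65,378)));q,e2=tri(ray(T,tc(62,312)),ray(S,sc(350,432)))
print("edge far",p,e1,"near",q,e2)
# square stand lug edges / corners roughly
for u in[(332,154),(332,197),(224,153),(224,193)]:print(onz(T,u,50))
for n,u in dict(jar=(436,204),stamp=(404,199),tile=(410,231),mould=(417,157)).items():print(n,onz(T,u,50))
E
```

```text
right corners [473.1 -77.   48. ] [385.3 -79.3  48. ] lugs [464.   15.9  62. ] [392.4  15.4  62. ]
yaw from corners 1.4932631151694669 lugs 0.4361502047589353
edge far [465.8 141.2  88. ] 0.7852070411604665 near [386.6 140.   89.1] 2.4388771752481104
[623.8 -87.1  50. ]
[531.  -86.5  50. ]
[625.8 143.2  50. ]
[539.8 141.1  50. ]
jar [ 515.8 -306.9   50. ]
stamp [ 526.6 -239.1   50. ]
tile [ 458.9 -249.9   50. ]
mould [ 617.3 -269.7   50. ]
```

```bash
python3 -m creep '[[[1,-1.1,0,-0.05,0],[3,-3.4,0,-0.15,0],[5.5,-6.2,0,-0.28,0],[8.2,-9.3,0,-0.42,0],[11.2,-12.6,0,-0.56,0],[14.2,-16,0,-0.7,0],[17.2,-19.4,0,-0.84,0],[20,-22.5,0,-0.97,0],[22.2,-25,0,-1.08,0],[23.3,-26.3,0,-1.155,0]]]'; python3 -c "
from cell import manip
o=manip.get_obs();print(o['position'],o['tool_rot'],o['ft_force'],o['joint_pos'])"
```

```text
t: 1.2
position: [319.5, -142.7, 242.4]
tool_rot: [[-0.008, 1.0, 0.0], [1.0, 0.008, 0.0], [0.0, 0.0, -1.0]]
ft_force: [1.1, 0.4, -0.9]
gripper_width: -0.0
grip_force: 0.0
[ 319.50052049 -142.72613317  242.39788094] [[-8.13313059e-03  9.99966850e-01  3.87551273e-04]
 [ 9.99966922e-01  8.13309793e-03  8.57784026e-05]
 [ 8.26235666e-05  3.88236100e-04 -9.99999921e-01]] [ 1.08241002  0.43584511 -0.90988189] [-4.34966325e+01 -5.16532554e+00  1.11886865e+02  1.96827852e-02
  7.32657360e+01 -4.39682960e+01]
```

```bash
python3 -m creep '[[[1.5,0.5,0,0,0],[5,1.6,0,0,0],[9.5,3.1,0,0,0],[14,4.6,0,0,0],[18.5,6.1,0,0,0],[23,7.6,0,0,0],[27,9,0,0,0],[30.5,10.1,0,0,0],[32.3,10.7,0,0,0],[32.5,10.8,0,0,0]]]' && python3 -m creep '[[[0,0,0.7,0,0],[0,0,2.5,0,0],[0,0,5,0,0],[0,0,8,0,0],[0,0,10.8,0,0],[0,0,13,0,0],[0,0,14.6,0,0],[0,0,15.2,0,0],[0,0,15.2,0,0],[0,0,15.2,0,0]]]'
python3 - <<'E'
from h import *
import cv2
s=cam("side");cv2.imwrite("pics/s1.png",cv2.resize(s["frame"][120:280,240:440,::-1],None,fx=3.5,fy=3.5,interpolation=cv2.INTER_CUBIC))
E
```

```text
t: 2.2
position: [426.6, 181.9, 241.9]
tool_rot: [[-0.005, 1.0, -0.001], [1.0, 0.005, 0.0], [0.0, -0.001, -1.0]]
ft_force: [0.7, 0.1, 0.4]
gripper_width: 0.1
grip_force: 0.0
t: 3.2
position: [426.9, 179.9, 91.0]
tool_rot: [[-0.001, 1.0, 0.001], [1.0, 0.001, 0.0], [0.0, 0.001, -1.0]]
ft_force: [0.2, 1.2, -0.2]
gripper_width: -0.0
grip_force: 0.0
```

View pics/s1.png

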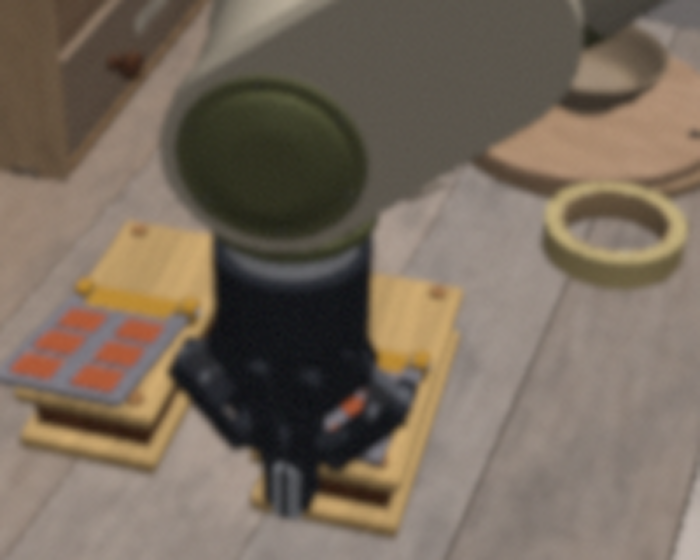

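The side view shows the closed fingers clear of the leaf, standing just outside its free edge at about (287, 490) in the crop. The square stand is untouched. Next I creep inward to contact.

```bash
python3 -m creep '[[[-0.5,0,0.3,0,0],[-1.2,0,0.5,0,0],[-1.9,0,0.5,0,0],[-2.2,0,0.5,0,0],[-2.3,0,0.5,0,0],[-2.4,0,0.5,0,0],[-2.5,0,0.5,0,0],[-2.6,0,0.5,0,0],[-2.7,0,0.5,0,0],[-2.7,0,0.5,0,0]]]'
```

```text
t: 4.25
position: [426.7, 154.4, 85.5]
tool_rot: [[-0.002, 1.0, 0.001], [1.0, 0.002, 0.002], [0.002, 0.001, -1.0]]
ft_force: [0.2, 9.5, 1.1]
gripper_width: -0.2
grip_force: 4.6
```

```bash
python3 -m creep '[[[-0.02,0,-0.1,0,0],[-0.05,0,-0.3,0,0],[-0.1,0,-0.5,0,0],[-0.18,0,-0.7,0,0],[-0.25,0,-0.9,0,0],[-0.33,0,-1.1,0,0],[-0.42,0,-1.3,0,0],[-0.5,0,-1.5,0,0],[-0.6,0,-1.7,0,0],[-0.7,0,-1.9,0,0]]]'
cat > shot.py <<'E'
import sys,cv2
from h import *
for n,(r,c) in dict(side=((120,270),(250,420)),top=((190,290),(190,350))).items():
    s=cam(n);cv2.imwrite(f"pics/{n}_{sys.argv[1]}.png",cv2.resize(s["frame"][r[0]:r[1],c[0]:c[1],::-1],None,fx=3.5,fy=3.5,interpolation=cv2.INTER_CUBIC))
E
python3 shot.py a
```

```text
t: 5.25
position: [426.8, 147.7, 104.7]
tool_rot: [[-0.002, 1.0, 0.001], [1.0, 0.002, 0.003], [0.003, 0.001, -1.0]]
ft_force: [-0.1, 12.2, 3.3]
gripper_width: 0.0
grip_force: 5.9
```

View pics/side_a.png

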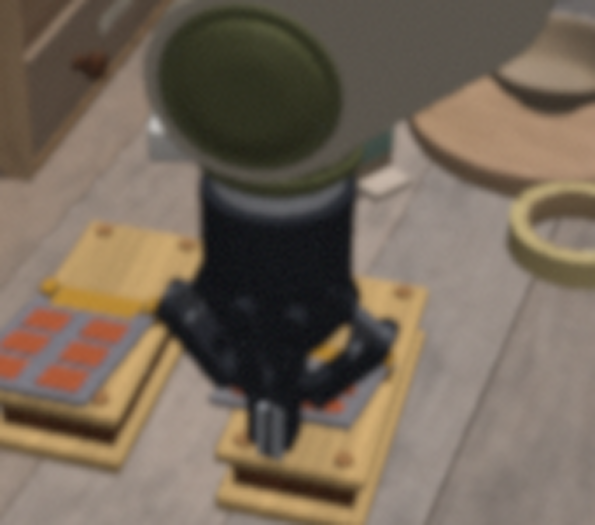

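```bash
python3 - <<'E'
from h import *
S=cam("side");o=manip.get_obs();print(o['ft_force'],o['position'])
for u in[(358,420),(212,400)]:
    e,d=ray(S,(250+u[0]/3.5,120+u[1]/3.5))
    for x in (386.6,465.8): print(u,e+d*(x-e[0])/d[0])
# stand right near corner, px crop (428,290)
print(onz(S,(250+428/3.5,120+290/3.5),48))
E
```

```text
[-0.66858801 10.68316093  5.65747686] [426.84315775 147.58832527 104.88010857]
(358, 420) [386.6        119.00585452 100.29301079]
(358, 420) [ 465.8        -257.29466148 -246.81654762]
(212, 400) [386.6        362.42795016 320.26347551]
(212, 400) [465.8        131.24008491 104.28620866]
[385.29637646 -73.66705658  48.        ]
```

View pics/top_a.png

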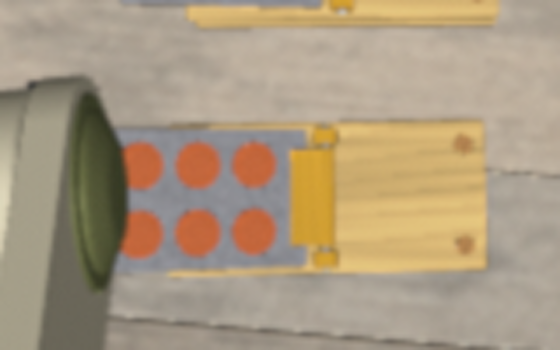

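The leaf is now at about 22° and being carried by the fingertips, with the stand moved about 2 mm. I'll continue along the arc.

```bash
python3 -m creep '[[[0,0,-0.2,0,0],[-0.05,0,-0.5,0,0],[-0.2,0,-0.8,0,0],[-0.37,0,-1.15,0,0],[-0.55,0,-1.5,0,0],[-0.75,0,-1.85,0,0],[-0.97,0,-2.2,0,0],[-1.2,0,-2.55,0,0],[-1.45,0,-2.9,0,0],[-1.7,0,-3.2,0,0]]]'; python3 shot.py b
```

```text
t: 6.4
position: [426.8, 129.0, 136.6]
tool_rot: [[-0.002, 1.0, 0.0], [1.0, 0.002, -0.0], [-0.0, 0.0, -1.0]]
ft_force: [0.4, 2.3, -1.8]
gripper_width: 0.3
grip_force: 1.1
```

View pics/side_b.png

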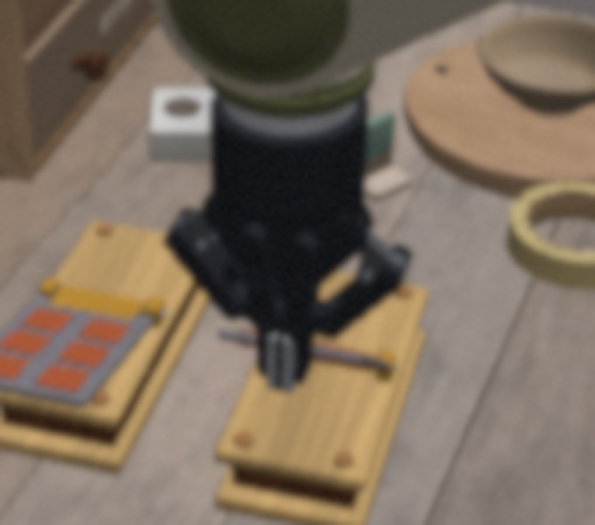

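The leaf now shows edge-on at about 37°, at crop (220–390, 335–370), with a light contact force of 2–3 N. Continuing over the top.

```bash
python3 -m creep '[[[-0.3,0,-0.3,0,0],[-0.6,0,-0.65,0,0],[-0.95,0,-1.0,0,0],[-1.3,0,-1.35,0,0],[-1.7,0,-1.7,0,0],[-2.1,0,-2.0,0,0],[-2.5,0,-2.3,0,0],[-2.95,0,-2.6,0,0],[-3.4,0,-2.9,0,0],[-3.9,0,-3.15,0,0]]]' && python3 -m creep '[[[-0.4,0,-0.25,0,0],[-0.9,0,-0.5,0,0],[-1.4,0,-0.7,0,0],[-1.9,0,-0.9,0,0],[-2.4,0,-1.05,0,0],[-2.9,0,-1.2,0,0],[-3.4,0,-1.3,0,0],[-3.9,0,-1.4,0,0],[-4.4,0,-1.45,0,0],[-4.9,0,-1.5,0,0]]]'; python3 shot.py c
```

```text
t: 7.5
position: [426.9, 89.9, 168.1]
tool_rot: [[-0.002, 1.0, 0.0], [1.0, 0.002, 0.0], [0.0, 0.0, -1.0]]
ft_force: [0.4, 2.5, 1.8]
gripper_width: -0.1
grip_force: 1.3
t: 8.5
position: [426.9, 40.8, 182.9]
tool_rot: [[-0.002, 1.0, 0.0], [1.0, 0.002, -0.0], [-0.0, 0.0, -1.0]]
ft_force: [0.7, 1.7, 1.0]
gripper_width: -0.0
grip_force: 0.7
```

View pics/side_c.png

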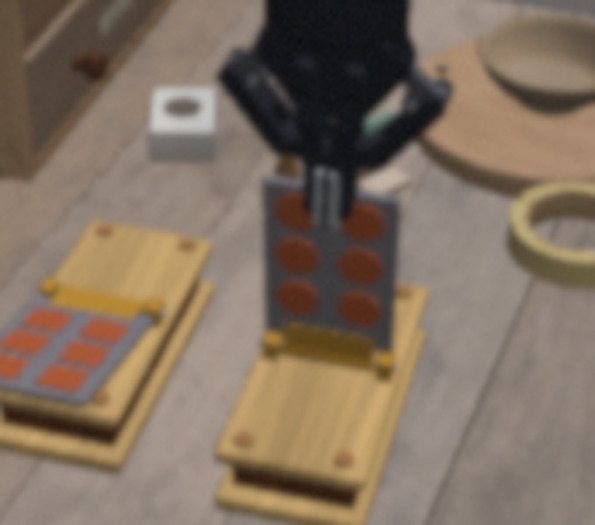

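The leaf is at about 84°, with the fingertips on its face near the free edge at crop (325, 200). I'll push on past vertical.

```bash
python3 -m creep '[[[-0.7,0,0.3,0,0],[-1.5,0,0.5,0,0],[-2.4,0,0.5,0,0],[-3.4,0,0.65,0,0],[-4.4,0,0.85,0,0],[-5.3,0,1.15,0,0],[-6.2,0,1.5,0,0],[-7.1,0,1.95,0,0],[-7.8,0,2.35,0,0],[-8.4,0,2.8,0,0]]]'; python3 shot.py d
```

```text
t: 9.6
position: [427.1, -43.4, 154.4]
tool_rot: [[-0.002, 1.0, -0.0], [1.0, 0.002, -0.0], [-0.0, -0.0, -1.0]]
ft_force: [-0.1, 1.0, 0.9]
gripper_width: -0.0
grip_force: 0.5
```

View pics/side_d.png

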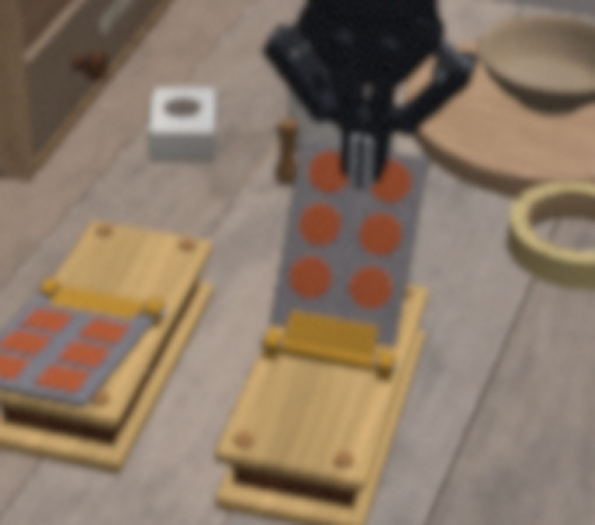

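The leaf is at about 130°, following cleanly with low force. Lowering it slowly.

```bash
python3 -m creep '[[[-0.65,0,0.55,0,0],[-1.3,0,1.15,0,0],[-1.95,0,1.9,0,0],[-2.5,0,2.7,0,0],[-3.0,0,3.5,0,0],[-3.45,0,4.4,0,0],[-3.75,0,5.15,0,0],[-4.0,0,5.85,0,0],[-4.1,0,6.4,0,0],[-4.2,0,6.8,0,0]]]' && python3 -m creep '[[[-0.05,0,0.2,0,0],[-0.1,0,0.4,0,0],[-0.1,0,0.6,0,0],[-0.15,0,0.8,0,0],[-0.15,0,0.95,0,0],[-0.2,0,1.1,0,0],[-0.2,0,1.2,0,0],[-0.2,0,1.3,0,0],[-0.2,0,1.35,0,0],[-0.2,0,1.4,0,0]]]'
```

```text
t: 10.7
position: [427.1, -84.7, 86.3]
tool_rot: [[-0.002, 1.0, -0.0], [1.0, 0.002, 0.0], [0.0, -0.0, -1.0]]
ft_force: [0.5, 0.2, 1.2]
gripper_width: 0.2
grip_force: 0.3
t: 11.7
position: [427.2, -86.8, 72.8]
tool_rot: [[-0.002, 1.0, 0.0], [1.0, 0.002, -0.0], [-0.0, 0.0, -1.0]]
ft_force: [-0.4, -0.4, 0.1]
gripper_width: 0.2
grip_force: 0.3
```

```bash
python3 -m creep '[[[0,0,0.05,0,0],[0,0,0.1,0,0],[0,0,0.15,0,0],[0,0,0.2,0,0],[0,0,0.25,0,0],[0,0,0.3,0,0],[0,0,0.35,0,0],[0,0,0.4,0,0],[0,0,0.4,0,0],[0,0,0.4,0,0]]]'; python3 shot.py e
```

```text
t: 12.7
position: [427.2, -86.7, 69.0]
tool_rot: [[-0.002, 1.0, 0.0], [1.0, 0.002, -0.0], [-0.0, 0.0, -1.0]]
ft_force: [-1.2, 0.4, 4.7]
gripper_width: -0.1
grip_force: 2.5
```

View pics/side_e.png

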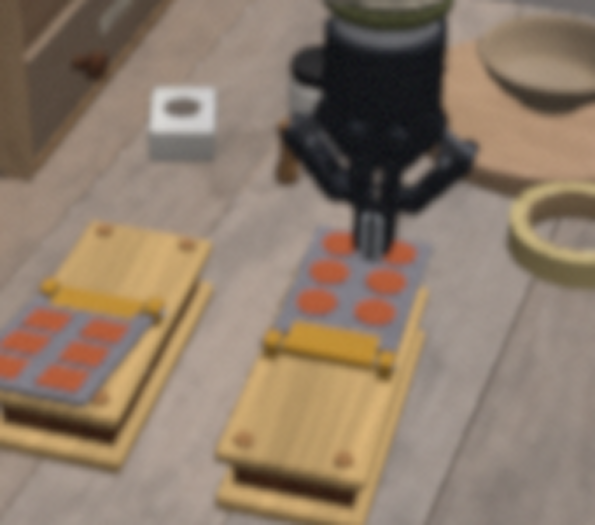

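The leaf looks nearly flat at crop (280–430, 235–345), and the force is starting to rise. Pressing a little more.

```bash
python3 -m creep '[[[0,0,0.02,0,0],[0,0,0.04,0,0],[0,0,0.06,0,0],[0,0,0.08,0,0],[0,0,0.1,0,0],[0,0,0.12,0,0],[0,0,0.13,0,0],[0,0,0.13,0,0],[0,0,0.13,0,0],[0,0,0.13,0,0]]]'
```

```text
t: 13.8
position: [427.3, -86.8, 68.7]
tool_rot: [[-0.002, 1.0, 0.001], [1.0, 0.002, -0.0], [-0.0, 0.001, -1.0]]
ft_force: [-6.3, 1.9, 20.1]
gripper_width: 0.1
grip_force: 10.6
```

It is firmly at its stop at 20 N. Retracting straight up.

```bash
python3 -m creep '[[[0,0,-0.1,0,0],[0,0,-0.3,0,0],[0,0,-0.8,0,0],[0,0,-2,0,0],[0,0,-4,0,0],[0,0,-6.5,0,0],[0,0,-9,0,0],[0,0,-11.5,0,0],[0,0,-13,0,0],[0,0,-13.5,0,0]]]' && python3 -m creep '[[[0,-0.5,-0.5,0,0],[0,-1.5,-1,0,0],[0,-2.5,-1.5,0,0],[0,-3.5,-2,0,0],[0,-4,-2,0,0],[0,-4,-2,0,0],[0,-4,-2,0,0],[0,-4,-2,0,0],[0,-4,-2,0,0],[0,-4,-2,0,0]]]'; python3 shot.py f
```

```text
t: 14.8
position: [427.6, -86.9, 203.9]
tool_rot: [[-0.002, 1.0, 0.002], [1.0, 0.002, -0.001], [-0.001, 0.002, -1.0]]
ft_force: [0.7, 0.1, 0.2]
gripper_width: 0.1
grip_force: 0.0
t: 15.8
position: [387.2, -86.8, 222.3]
tool_rot: [[-0.002, 1.0, -0.0], [1.0, 0.002, 0.0], [0.0, -0.0, -1.0]]
ft_force: [0.0, -0.2, -0.5]
gripper_width: -0.2
grip_force: 0.0
```

View pics/side_f.png

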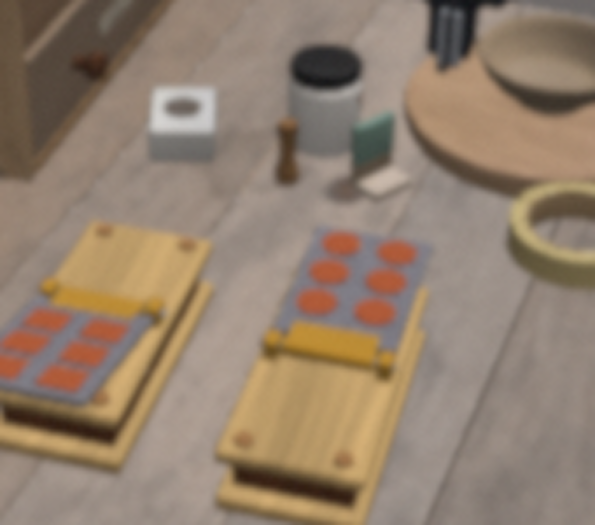

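The leaf lies flat on the right side at crop (280–432, 230–345). The stand is in place, and the square stand and bystanders look undisturbed. The arm is clear.

```bash
python3 -c "
from cell import manip
print(manip.sign_off())"
```

```text
the job is handed in; nothing more can be done
None
```

I swung the round-sample leaf over and pressed it flat on the right side (about 20 N at the stop); its stand slid only about 2 mm when last checked, nothing else looks disturbed in the final picture, the arm is clear, and the job was handed in at about 16 s with no verdict shown.

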